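# Snap the sponge caddy onto the spring-gate hook of the drying stand

## Task

Pick up the sponge caddy by its wooden grip, bring its arch over the open hook of the drying stand and press the handle bar down on the sprung gate, close inside the hook's tip, until it slips past and the gate snaps shut above it; then leave the caddy hanging still from the hook. The hook's height and reach are clamped a little differently each time and are not known exactly, so feel your way and press gently (never 20 N or more between caddy and stand), touch the stand only with the caddy, and leave the other things where they are.

Things in the scene. Friction and masses are not known exactly. Their poses are not given: they have to be found in the camera images.
- stand: Fixed stand: base 120 x 130 x 12 mm, post 18 mm across, 252 tall. Origin under the post; -x points along the hook arm, z up. A clamp collar carries the 8 mm arm, which ends in a U hook open at the top, in the stand's x-z plane. Gate hinge nominally 199 mm high, 85 mm out (-x), but really up to 12 mm higher or lower and 9 mm further out or in, unmeasured. Gives 1 mm per 8 N down.
- mouth (a point): Nominal point to press the bar down: 27.5 mm out (-x) from the nominal hinge, at its height. Axes as the stand. The U of 8 mm bar, from the real hinge: inner faces 2 mm (arm side) and 33 mm (tip) out; inner floor 27 mm and underside 35 mm below; the tip flares out at its top, ending 10 mm above and 44 mm out. It can be felt: gate from above, then tip from inside.
- gate (a joint): Sprung gate over the mouth, 5 mm bar, 30 mm from hinge (arm side) to free end by the tip. 0 shut and level, grows to 1.1 rad pushed down, springs back. Starts to give at 3 N, takes up to 8 N in all. The caddy's bar pushed straight down 26 to 30 mm out from the real hinge slips past with its centre 15 to 22 mm below it; nearer the hinge it jams. On the floor it is 24 mm below.
- caddy: Loose sponge caddy, 0.24 to 0.4 kg: open metal box 80 (x) x 100 (y) x 40 mm, origin at the centre of its underside, z up. A 6 mm wire arch stands over it in its y-z plane: uprights at y = +-46.5 mm, level bar on top. Two 6 mm legs at y = +-20 mm stand on the bar and carry a wooden grip; hook and gate pass between them. Looks the same after a half turn.
- caddy_grip (a point): Centre of the caddy's wooden grip block, 16 (x) x 52 (y) x 46 (z) mm, 205 mm above the caddy's underside and 70 mm above the bar. Axes as the caddy.
- caddy_bar (a point): Middle of the level handle bar (6 mm round, along the caddy's y axis), centre 135 mm above the caddy's underside; 95 mm from it down to the box rim. Axes as the caddy.
- salt: Bystander: salt shaker, glass with grey cap, 44 mm across, 90 mm tall; origin at the centre of its underside. Leave it where it stands.
- tumbler: Bystander: clear glass tumbler, 81 mm across, 92 mm tall; origin at the centre of its underside. Leave it where it stands.
- tin: Bystander: food tin, 76 mm across, 58 mm tall; origin at the centre of its underside. Leave it where it stands.
- garlic: Bystander: garlic bulb, 60 mm across, 58 mm tall; origin at the centre of its underside. Leave it where it stands.
- timer: Bystander: wind-up egg timer, 63 mm across, 60 mm tall; origin at the centre of its underside. Leave it where it stands.
- sardines: Bystander: flat sardine tin, 63 x 105 x 24 mm; origin at the centre of its underside. Leave it where it stands.
Not all that is in view belongs to the job. Of the things that look like the caddy, the smaller one is meant.

How it is judged:
On the way, in this order (a step that is already met when the one before it is completed fails the run):
1. the caddy's handle presses the gate well open (over 0.4 rad) (value of joint gate above 0.4 rad and contact force between caddy and stand above 0.5 N), for 0.05 s.
2. the bar is inside the hook and the gate has snapped shut above it (x of caddy_bar in the frame of mouth between -0.015 and 0.035 m and y of caddy_bar in the frame of mouth between -0.038 and 0.038 m and z of caddy_bar in the frame of mouth between -0.042 and -0.009 m and value of joint gate below 0.12 rad), for 0.2 s.
At the end, for the whole second after the job is handed in: The caddy hangs from the hook: its bar lies inside the hook (9 to 42 mm below the mouth point's height, between arm side and tip), the gate is shut above it (under 0.12 rad), the hook carries the caddy's weight, and the caddy is upright within 0.25 rad and still (under 30 mm/s) (all of step 2 and contact force between caddy and stand above 1.2 N and angle between caddy's own z axis and vertical below 0.25 rad and linear speed of caddy below 0.03 m/s and angular speed of caddy below 0.3 rad/s); the robot touches nothing.
It fails at once if caddy and stand press on each other with 20 N or more (contact force between caddy and stand above 20 N).
It fails at once if the robot's fingers touch the stand (contact force between the fingers and stand above 1 N).
It fails at once if the arm touches the stand (contact force between the arm and stand above 1 N).
It fails at once if a bystander is moved more than 30 mm (distance of any of salt, tumbler, tin, garlic, timer, sardines from where it was at the start of the episode above 0.03 m).
It also fails if it takes over 64 s, if anything falls off the work surface, if the arm or the gripper's body presses on something with over 40 N, if the wrist force passes 120 N, or if a joint passes its speed limit or range.

## Robot

A 6-joint arm with a two-finger parallel gripper is mounted at the origin on a cart in front of the work surface, level with it; the furniture and walls round the work are solid. World frame = base frame: x ahead of the robot, y to its left, z up, the work surface at z = 0. Lengths are in m, angles in rad, forces in N, time in s.
With the tool pointing down it reaches from about 0.4 to 0.925 m from the base axis. Payload 12.5 kg.
Tool frame: the origin (TCP) lies on the mounting face of the last link; the fingertips stand 190 mm ahead of it and the grasp point (between the pads) lies 171 mm ahead of it (manip.tip_extent is the distance from the TCP to the fingertips, in m); z points along the fingers, y is the line along which they close (so a half turn about z gives the same grasp; the last joint's range is limited). The gripper opens to 95 mm and grips with 3 to 60 N. Pads are 20 mm wide; open, the fingers measure 119 mm over their backs; the gripper's body (75 mm by 180 mm) begins 59 mm behind the grasp point.
Start: joints at [-1.345, 0.491, 1.559, -0, 1.092, -0.106], TCP at [0.204, -0.591, 0.405] pointing down, gripper open.
Joint ranges: [-3.1, 3.1], [-0.84, 2.19], [0.05, 2.79], [-1.13, 4.28], [0.06, 2.93], [-2.69, 2.69]. Speed limits (rad/s): [2.22, 2.22, 2.79, 3.14, 3.14, 3.14].

## Interface

Orientations are given as a rotation vector (axis times angle).
In Python, from workcell import manip gives the robot as it stands.
- The arm moves only by the tool servo_tool, never from a script. Its argument "rows" is text: rows parted by semicolons, each of 7 numbers parted by spaces: the shift along the world's x, y, z in m, then the turn, a rotation vector about the world's x, y, z in degrees, then the opening, from 0 (shut) to 1 (fully open). In form: dx dy dz rx ry rz claw; .... A call has 1 to 12 rows; each row is the pose to reach, as a shift and turn from the pose commanded when the call began; what a row does not reach only later rows make up. A row lasts 1/12 s, in which the tool goes at most 41.7 mm and 7.16 degrees, less where a joint would pass 70% of its speed; a pose out of reach is approached as far as the arm can. A call with a gripper value outside its range is refused whole. The fingers move at their own pace and stop on an object; "grip_force" is the grip in N (left out, the last holds). Time passes only in rows, so rows that repeat a pose let the fingers close. It gives the time, the measured TCP pose, the force, the opening and the grip force at its end, in the units of the state.
- manip.read_state(): the state, without advancing time (a new reading comes with each control period).
- manip.camera(name): name is "scene" or "top" or "wrist"; returns a dict with "color" (480x640x3 uint8, red, green, blue), "fov_y" (degrees; the focal length in pixels is half the picture's height over the tangent of half this angle, whatever the lens; pixels are square), "cx", "cy" (the principal point, pixels), "D" ([k1, k2, p1, p2, k3] as OpenCV has them; the pictures are not rectified), "R" (3x3) and "t" (3): a world point X has camera coordinates R X + t. Camera axes: x right, y down, z forward; pixel columns grow to the right and rows downward; lengths in m; the calibration is good to about 2 mm. A picture is of the moment at which its call begins. There is no depth.
- manip.hand_in(): hands the job in; it is judged then, once.
The state is a dict: "clock": time; "joint_positions": joint angles; "qd": joint speeds; "joint_efforts": joint torques, N m; "position": TCP position; "orientation": TCP orientation; "wrist_force": force on the tool from outside, world axes, zero at the start; "moment": the same for the moment, N m; "grip_width": finger opening in m; "gripper_force": force on a finger pad.
Only numpy, scipy, OpenCV 4.12 (cv2) and the standard library are available. Lean on these libraries where they do the work, as an engineer would, in place of code of your own. Each camera call takes 0.05 s, during which the arm holds its last target. There are 200 camera calls.

## Working session

There is one attempt and no reset: what is moved stays moved. The work goes in short steps, Python scripts to look and compute and a tool call to move; the robot and the scene stay as the last step left them, time stands still between calls to the robot, and variables do not carry over. Pictures are saved under pics/ and viewed, at most 10 in all, crops included, and the job is handed in when it is done.

Besides the shell and the picture viewer there is one more tool, called as a command line: name --argument value ..., lists and objects as JSON in quotes. servo_tool: Moves the arm, as the interface text tells. Its arguments: {"type":"object","properties":{"rows":{"type":"string"},"grip_force":{"type":"number"}},"required":["rows"]}

```bash
mkdir -p pics
cat > h.py <<'E'
from workcell import manip
import numpy as np, cv2
def K(c):
    f=240/np.tan(np.radians(c['fov_y'])/2)
    return np.array([[f,0,c['cx']],[0,f,c['cy']],[0,0,1.]])
def save(n,fn):
    c=manip.camera(n); cv2.imwrite('pics/'+fn,c['color'][:,:,::-1]); np.save('pics/'+fn+'.npy',c,allow_pickle=True); return c
def load(fn): return np.load('pics/'+fn+'.npy',allow_pickle=True).item()
def ray(c,uv):
    p=cv2.undistortPoints(np.array([[uv]],float),K(c),np.array(c['D'],float))[0,0]
    d=c['R'].T@np.array([p[0],p[1],1]); return -c['R'].T@c['t'],d
def atz(c,uv,z):
    o,d=ray(c,uv); return o+d*(z-o[2])/d[2]
def tri(l):
    A=np.zeros((3,3));b=np.zeros(3)
    for c,uv in l:
        o,d=ray(c,uv); d=d/np.linalg.norm(d);P=np.eye(3)-np.outer(d,d);A+=P;b+=P@o
    X=np.linalg.solve(A,b); return X,[np.round(proj(c,X)-uv,1) for c,uv in l]
def proj(c,X):
    return cv2.projectPoints(np.array([X],float),cv2.Rodrigues(np.array(c['R']))[0],np.array(c['t'],float),K(c),np.array(c['D'],float))[0][0,0]
E
python3 - <<'E'
from h import *
a=save('scene','s0.png');b=save('top','t0.png');w=save('wrist','w0.png')
for c in (a,b,w): print(c['fov_y'],np.round(-c['R'].T@c['t'],3),np.round(c['R'][2],2))
print(manip.read_state())
E
```

```text
53.22281893291444 [0.016 0.92  0.69 ] [ 0.39 -0.81 -0.44]
49.21046525065732 [ 0.358 -0.121  1.487] [ 0.11  0.01 -0.99]
63.879244680473846 [ 0.269 -0.569  0.384] [-0.23 -0.08 -0.97]
{'clock': 0.15, 'joint_positions': array([-1.34461196e+00,  4.91383357e-01,  1.55931770e+00,  6.95448677e-06,
        1.09170986e+00, -1.05568963e-01]), 'qd': array([ 2.42380413e-03, -2.53189394e-03, -1.98582713e-03,  3.54798025e-04,
       -6.25403317e-04,  1.53547670e-05]), 'joint_efforts': array([ 7.97463381e-04, -6.12899280e+01, -2.58278614e+01,  6.92344713e-02,
        4.73374058e-02, -5.80060851e-05]), 'position': array([ 0.20359693, -0.59087763,  0.40431653]), 'orientation': array([-3.09766599e+00, -5.18590545e-01,  6.77760404e-05]), 'wrist_force': array([ 0.44767313,  0.30517084, -0.25560048]), 'moment': array([-0.0300862 , -0.04926623, -0.00389562]), 'gripper_force': 0.0, 'grip_width': 0.09504369354388252}
```

View pics/s0.png

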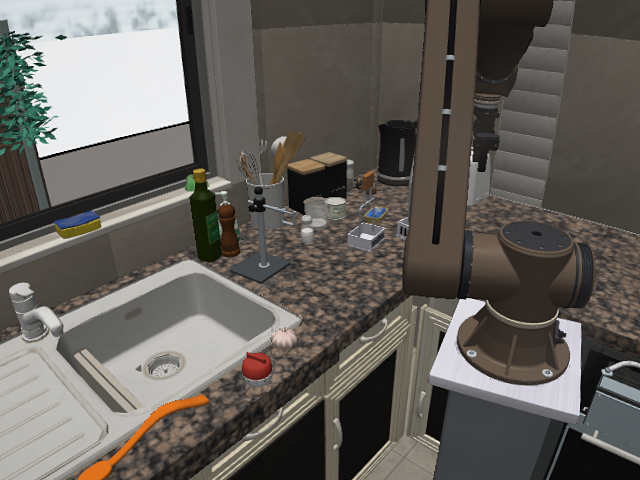

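View pics/t0.png

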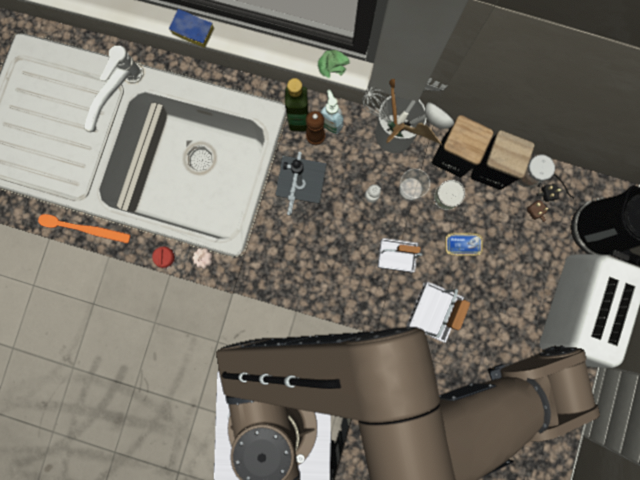

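Scene and top show the stand (top ~ (296,190) and base (302,180)). There are two caddy-like things: A at top (400,255), scene (367,236), and B at top (437,312), scene (405,228). A looks smaller, so I'll check with crops.

Run:
```python
from h import *
t=cv2.imread('pics/t0.png');s=cv2.imread('pics/s0.png')
a=cv2.resize(t[140:350,270:480],(600,600),interpolation=3)
cv2.imwrite('pics/c1.png',a)
b=cv2.resize(s[165:285,230:420],(798,504),interpolation=3); cv2.imwrite('pics/c2.png',b)
```

```text
(no output)
```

View pics/c1.png

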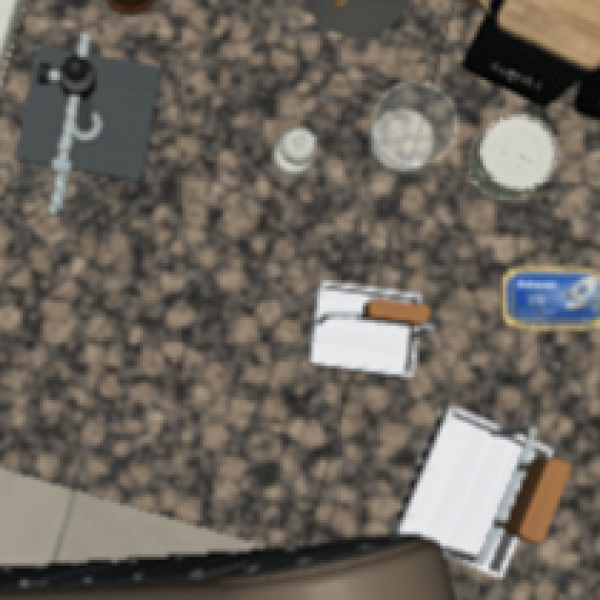

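View pics/c2.png

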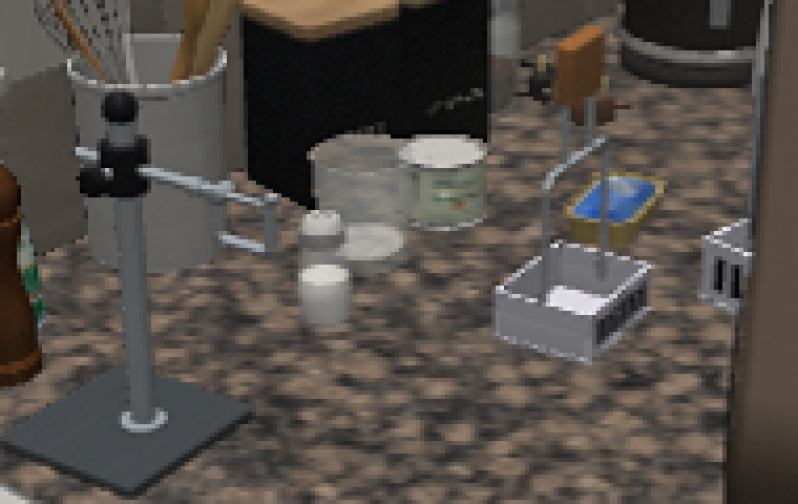

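A, the white box with the brown grip at top (400,255), is visibly smaller than B at (437,312). Crop 1 shows A's rim corners at (320,282),(425,293),(412,377),(310,363), its grip at (398,312), and the stand base corners at (30,47),(160,67),(145,180),(20,158). Crop 2 shows the grip at (580,66) and the hook tip at (270,200).

Run:
```python
from h import *
t=load('t0.png');s=load('s0.png')
T=lambda x,y:(270+x*.35,140+y*.35); S=lambda x,y:(230+x*190/798,165+y*120/504)
def rep(n,pts,z):
    P=np.array([atz(t,T(*p),z) for p in pts]); print(n,np.round(P[:,:2],3).tolist(),'c',P.mean(0).round(3),'sides',np.linalg.norm(P-np.roll(P,-1,0),axis=1).round(3), 'ang01',np.degrees(np.arctan2(*(P[1]-P[0])[[1,0]])).round(1),'ang32',np.degrees(np.arctan2(*(P[2]-P[3])[[1,0]])).round(1))
rep('caddy',[(320,282),(425,293),(412,377),(310,363)],.04)
rep('B',[(452,407),(553,440),(500,577),(400,530)],.04)
rep('base',[(30,47),(160,67),(145,180),(20,158)],.012)
print('grip',tri([(t,T(398,312)),(s,S(580,66))]))
print('hook tip',tri([(t,T(54,212)),(s,S(270,200))]))
print('hinge?',tri([(t,T(62,165)),(s,S(222,190))]))
print('post top',tri([(t,T(76,68)),(s,S(121,105))]))
print('arm behind',tri([(t,T(84,38)),(s,S(80,152))]))
for n,p,z in [('salt',(298,140),.09),('tumbler',(414,125),.092),('tin',(518,152),.058),('sard',(555,297),.024)]: print(n,atz(t,T(*p),z).round(3))
```

```text
caddy [[0.524, -0.293], [0.516, -0.396], [0.434, -0.383], [0.445, -0.284]] c [ 0.48  -0.339  0.04 ] sides [0.103 0.083 0.1   0.08 ] ang01 -94.8 ang32 -96.6
B [[0.405, -0.422], [0.376, -0.52], [0.244, -0.469], [0.287, -0.372]] c [ 0.328 -0.446  0.04 ] sides [0.102 0.141 0.105 0.129] ang01 -106.9 ang32 -114.0
base [[0.76, -0.002], [0.742, -0.133], [0.626, -0.121], [0.646, 0.005]] c [ 0.693 -0.063  0.012] sides [0.133 0.117 0.127 0.114] ang01 -97.8 ang32 -98.9
grip (array([ 0.48228836, -0.34071363,  0.20356568]), [array([-0.2, -0.6]), array([0.5, 0. ])])
hook tip (array([ 0.5641658 , -0.04119507,  0.20488551]), [array([-0.5, -1.2]), array([1.2, 0.2])])
hinge? (array([ 0.60407227, -0.04782179,  0.20201573]), [array([-0.1, -0.3]), array([0.3, 0.1])])
post top (array([ 0.68105855, -0.05941819,  0.24132657]), [array([-0.2, -0.4]), array([0.5, 0.1])])
arm behind (array([ 0.71838535, -0.06383176,  0.20177276]), [array([-0.2, -0.4]), array([0.4, 0.1])])
salt [ 0.654 -0.265  0.09 ]
tumbler [ 0.67  -0.375  0.092]
tin [ 0.654 -0.483  0.058]
sard [ 0.516 -0.527  0.024]
```

servo_tool --rows "0 0 0.04 0 0 0 1; 0 0 0.08 0 0 0 1; 0 0 0.12 0 0 7 1; 0.02 0.02 0.13 0 0 14 1; 0.05 0.045 0.13 0 0 21 1; 0.08 0.072 0.13 0 0 28 1; 0.11 0.1 0.13 0 0 35 1; 0.14 0.126 0.13 0 0 42 1; 0.17 0.153 0.13 0 0 49 1; 0.2 0.18 0.13 0 0 56 1; 0.23 0.208 0.13 0 0 62 1; 0.26 0.235 0.13 0 0 65.3 1"

```text
clock: 1.15
position: [0.4648, -0.3542, 0.5347]
orientation: [-2.323, -2.115, -0.0]
wrist_force: [1.1, -1.7, 0.2]
grip_width: 0.095
gripper_force: 0.0
```

servo_tool --rows "0.018 0.016 0 0 0 0 1; 0.018 0.016 0 0 0 0 1; 0.018 0.016 0 0 0 0 1; 0.018 0.016 0 0 0 0 1"

```text
clock: 1.48
position: [0.4814, -0.3402, 0.5345]
orientation: [-2.329, -2.108, 0.0]
wrist_force: [0.7, -0.2, -0.8]
grip_width: 0.0952
gripper_force: 0.0
```

Run:
```python
from h import *
from scipy.spatial.transform import Rotation as R
w=save('wrist','w1.png')
st=manip.read_state(); M=R.from_rotvec(st['orientation']).as_matrix()
print(st['clock'],st['position'],M.round(3).tolist(),st['wrist_force'])
for z in (.182,.228):
  for sx in (-.008,.008):
    for sy in (-.026,.026):
      a=np.radians(-5.7);X=[.481+sx*np.cos(a)-sy*np.sin(a),-.340+sx*np.sin(a)+sy*np.cos(a),z]; print(z,sx,sy,proj(w,X).round())
for n,p in [('tip',(.564,-.041,.205)),('hinge',(.604,-.048,.202)),('post',(.681,-.059,.24))]: print(n,proj(w,p).round())
```

```text
1.5333 [ 0.48106535 -0.34050278  0.5346352 ] [[0.1, 0.995, -0.0], [0.995, -0.1, 0.0], [-0.0, -0.0, -1.0]] [-0.32652267 -0.39564483  0.35646409]
0.182 -0.008 -0.026 [310. 240.]
0.182 -0.008 0.026 [310. 182.]
0.182 0.008 -0.026 [328. 240.]
0.182 0.008 0.026 [328. 182.]
0.228 -0.008 -0.026 [309. 256.]
0.228 -0.008 0.026 [308. 190.]
0.228 0.008 -0.026 [329. 256.]
0.228 0.008 0.026 [330. 190.]
tip [ 394. -206.]
hinge [ 450. -196.]
post [ 581. -216.]
```

View pics/w1.png

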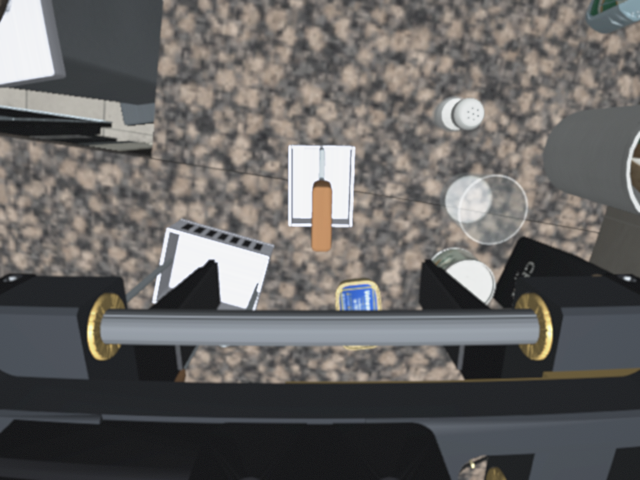

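The wrist view shows grip A at cols 313–332, rows 182–250, about 2 px right of and 6 px above prediction, and centred over the box at (322,186). That means a shift of about 2 mm in x and 5 mm in y, then down onto the grip.

servo_tool --rows "0.001 0.004 -0.03 0 0 0 1; 0.001 0.004 -0.065 0 0 0 1; 0.001 0.004 -0.1 0 0 0 1; 0.001 0.004 -0.13 0 0 0 1; 0.001 0.004 -0.15 0 0 0 1; 0.001 0.004 -0.157 0 0 0 1; 0.001 0.004 -0.157 0 0 0 1; 0.001 0.004 -0.157 0 0 0 0; 0.001 0.004 -0.157 0 0 0 0; 0.001 0.004 -0.157 0 0 0 0; 0.001 0.004 -0.157 0 0 0 0; 0.001 0.004 -0.157 0 0 0 0" --grip_force 50

```text
clock: 2.53
position: [0.4826, -0.3359, 0.3786]
orientation: [2.328, 2.108, 0.0]
wrist_force: [0.1, 0.3, -0.3]
grip_width: 0.0671
gripper_force: 0.0
```

servo_tool --rows "0 0 0 0 0 0 0; 0 0 0 0 0 0 0; 0 0 0 0 0 0 0; 0 0 0 0 0 0 0"

```text
clock: 2.87
position: [0.4826, -0.3359, 0.3778]
orientation: [2.329, 2.108, 0.0]
wrist_force: [0.7, -0.5, 0.5]
grip_width: 0.0405
gripper_force: 0.0
```

servo_tool --rows "0 0 0 0 0 0 0; 0 0 0 0 0 0 0; 0 0 0 0 0 0 0; 0 0 0 0 0 0 0; 0 0 0 0 0 0 0; 0 0 0 0 0 0 0; 0 0 0 0 0 0 0; 0 0 0 0 0 0 0"

```text
clock: 3.53
position: [0.4826, -0.3359, 0.3777]
orientation: [-2.329, -2.108, -0.0]
wrist_force: [0.9, -0.1, -1.0]
grip_width: 0.0163
gripper_force: 49.9
```

servo_tool --rows "0 0 0.02 0 0 0 0; 0 0 0.05 0 0 0 0; 0 0 0.08 0 0 0 0; 0 0 0.1 0 0 0 0; 0 0 0.102 0 0 0 0; 0 0 0.102 0 0 0 0"

```text
clock: 4.03
position: [0.4824, -0.3358, 0.48]
orientation: [2.328, 2.108, 0.0]
wrist_force: [-0.6, 0.0, -2.7]
grip_width: 0.016
gripper_force: 49.9
```

servo_tool --rows "0 0.015 0 0 0 0 0; 0 0.04 0 0 0 0 0; 0.003 0.07 0 0 0 0 0; 0.006 0.1 0 0 0 -1 0; 0.008 0.13 0 0 0 -1 0; 0.01 0.16 0 0 0 -2 0; 0.012 0.19 0 0 0 -2 0; 0.013 0.22 0 0 0 -2.8 0; 0.014 0.25 0 0 0 -2.8 0; 0.015 0.275 0 0 0 -2.8 0; 0.015 0.295 0 0 0 -2.8 0; 0.015 0.303 0 0 0 -2.8 0"

```text
clock: 5.03
position: [0.497, -0.0303, 0.478]
orientation: [-2.376, -2.051, 0.002]
wrist_force: [-0.2, -1.2, -2.4]
grip_width: 0.0159
gripper_force: 50.0
```

Run:
```python
from h import *
s=save('scene','s2.png');st=manip.read_state();print(st['clock'],st['position'],st['wrist_force'],st['orientation'])
w=save('wrist','w2.png')
img=cv2.imread('pics/s2.png')
a=cv2.resize(img[150:270,225:345],(600,600),interpolation=3)
cv2.imwrite('pics/c3.png',a)
```

```text
5.0833 [ 0.49711015 -0.03033547  0.47823014] [-0.71509176  0.98962886 -2.03220175] [-2.37553113e+00 -2.05185173e+00  1.99247355e-03]
```

View pics/c3.png

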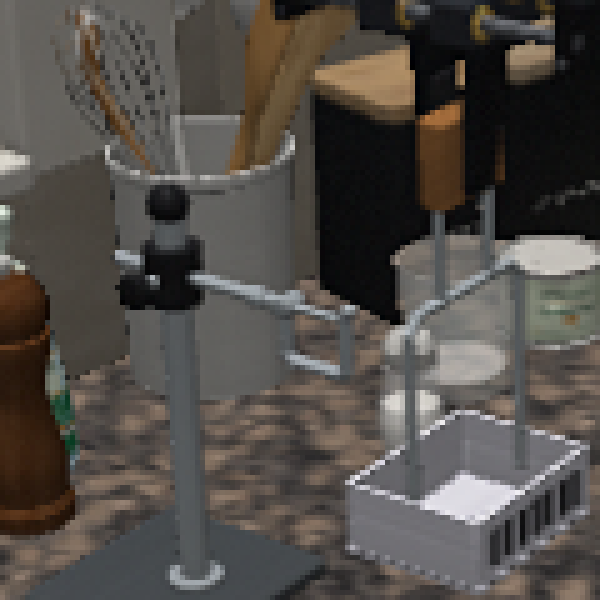

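View pics/w2.png

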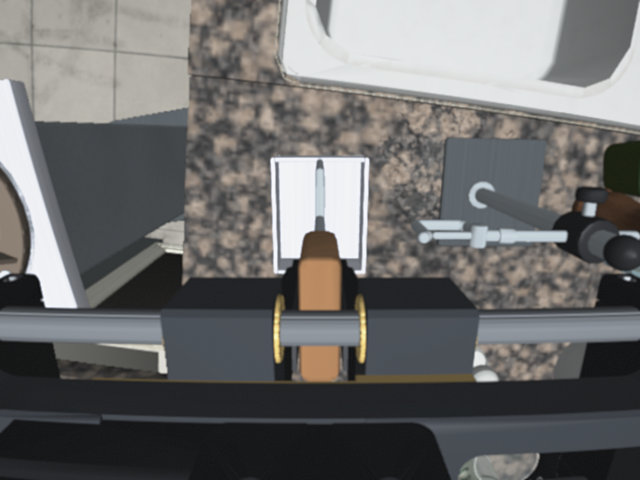

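Crop 3 shows the arch beside the hook, with the tip at crop (348,312) and hinge block (292,300). The wrist view shows the arm exactly horizontal, so it's parallel to the closing axis, with the tip at (425,237) and the hinge block at (479,237).

Run:
```python
from h import *
s=load('s2.png');w=load('w2.png');C=lambda x,y:(225+x/5,150+y/5)
p=manip.read_state()['position'];ang=np.radians(-8.5);ex=np.array([np.cos(ang),np.sin(ang)]);ey=np.array([-ex[1],ex[0]])
def show(n,X,e=''): d=X[:2]-p[:2]; print(n,X.round(4),'rel TCP along',(d@ex).round(4),'lat',(d@ey).round(4),e)
for n,uw,us in [('tip',(425,237),(348,312)),('hinge',(479,237),(292,300)),('armcollar',(565,237),(205,279))]: show(n,*tri([(w,uw),(s,C(*us))]))
show('postbase',atz(w,(481,194),.014)); show('postbase s',atz(s,C(197,575),.014))
bz=p[2]-.3777+.135
for sy in (-.0465,0,.0465):
  X=np.append(p[:2]+sy*ey,bz); print(proj(w,X).round(),((proj(s,X)-[225,150])*5).round())
```

```text
tip [ 0.5675 -0.042   0.2051] rel TCP along 0.071 lat 0.0001 [array([-0.3,  0.2]), array([-0.1, -0. ])]
hinge [ 0.605  -0.0486  0.2025] rel TCP along 0.109 lat -0.0008 [array([-1.4,  0.7]), array([-0.4, -0.1])]
armcollar [ 0.6659 -0.0586  0.2008] rel TCP along 0.1707 lat -0.0017 [array([-4.3,  1.4]), array([-1. , -0.4])]
postbase [ 0.6835 -0.0588  0.014 ] rel TCP along 0.1881 lat 0.0006 
postbase s [ 0.6835 -0.0611  0.014 ] rel TCP along 0.1885 lat -0.0016 
[321. 320.] [515. 255.]
[321. 251.] [462. 286.]
[321. 173.] [405. 318.]
```

servo_tool --rows "0.01 -0.0015 0 0 0 0 0; 0.025 -0.0037 0 0 0 0 0; 0.04 -0.006 0 0 0 0 0; 0.055 -0.0082 0 0 0 0 0; 0.07 -0.0105 0 0 0 0 0; 0.08 -0.012 0 0 0 0 0; 0.084 -0.0126 0 0 0 0 0; 0.084 -0.0126 0 0 0 0 0; 0.084 -0.0126 0 0 0 0 0; 0.084 -0.0126 0 0 0 0 0"

```text
clock: 5.97
position: [0.5811, -0.0456, 0.4797]
orientation: [-2.38, -2.051, 0.0]
wrist_force: [-0.2, 0.3, -2.2]
grip_width: 0.016
gripper_force: 50.0
```

servo_tool --rows "0 0 -0.005 0 0 0 0; 0 0 -0.01 0 0 0 0; 0 0 -0.015 0 0 0 0; 0 0 -0.018 0 0 0 0; 0 0 -0.018 0 0 0 0; 0 0 -0.018 0 0 0 0; 0 0 -0.018 0 0 0 0"

```text
clock: 6.55
position: [0.5817, -0.0455, 0.4619]
orientation: [2.38, 2.051, 0.0]
wrist_force: [-0.4, -0.1, -2.5]
grip_width: 0.0158
gripper_force: 50.0
```

Run:
```python
from h import *
s=save('scene','s3.png');st=manip.read_state();print(st['clock'],st['position'],st['wrist_force'],st['moment'])
w=save('wrist','w3.png')
i=cv2.imread('pics/s3.png')[175:265,250:350]; j=cv2.imread('pics/w3.png')[120:300,220:420]
cv2.imwrite('pics/c4.png',np.hstack([cv2.resize(i,(400,360),interpolation=3),cv2.resize(j,(400,360),interpolation=3)]))
```

```text
6.6 [ 0.58163619 -0.04550104  0.46195175] [-0.43983685  0.39563683 -2.5460715 ] [-0.0211292  -0.06060255 -0.01638425]
```

View pics/c4.png

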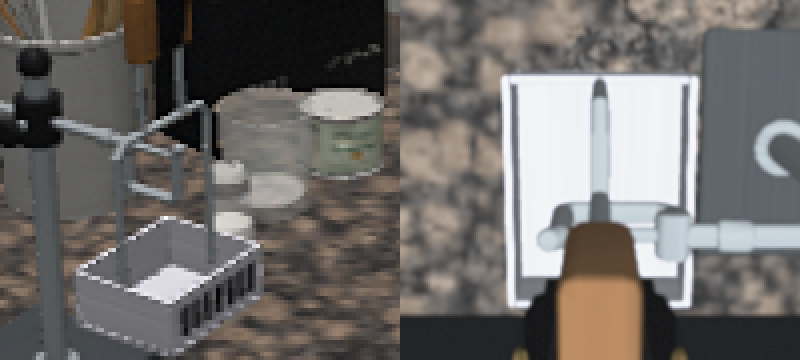

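The bar now sits about 26 mm out from the hinge, between the tip (wrist crop x=550) and the hinge block (670), above the gate and laterally centred. Next I feel my way down.

servo_tool --rows "0 0 -0.003 0 0 0 0; 0 0 -0.006 0 0 0 0; 0 0 -0.009 0 0 0 0; 0 0 -0.009 0 0 0 0; 0 0 -0.009 0 0 0 0; 0 0 -0.009 0 0 0 0"

```text
clock: 7.15
position: [0.5817, -0.0455, 0.4528]
orientation: [2.38, 2.051, 0.0]
wrist_force: [-0.5, -1.3, -3.3]
grip_width: 0.0159
gripper_force: 50.0
```

servo_tool --rows "0 0 -0.001 0 0 0 0; 0 0 -0.002 0 0 0 0; 0 0 -0.002 0 0 0 0; 0 0 -0.002 0 0 0 0; 0 0 -0.002 0 0 0 0"

```text
clock: 7.57
position: [0.5816, -0.0455, 0.4508]
orientation: [2.38, 2.051, 0.0]
wrist_force: [0.8, 0.1, -2.3]
grip_width: 0.0157
gripper_force: 50.0
```

servo_tool --rows "0 0 -0.001 0 0 0 0; 0 0 -0.002 0 0 0 0; 0 0 -0.002 0 0 0 0; 0 0 -0.002 0 0 0 0; 0 0 -0.002 0 0 0 0"

```text
clock: 7.98
position: [0.5816, -0.0455, 0.4487]
orientation: [-2.38, -2.051, 0.0]
wrist_force: [-0.8, -0.0, -2.8]
grip_width: 0.0161
gripper_force: 50.0
```

servo_tool --rows "0 0 -0.001 0 0 0 0; 0 0 -0.002 0 0 0 0; 0 0 -0.002 0 0 0 0; 0 0 -0.002 0 0 0 0; 0 0 -0.002 0 0 0 0"

```text
clock: 8.4
position: [0.5816, -0.0455, 0.4469]
orientation: [2.38, 2.051, 0.0]
wrist_force: [-0.4, -0.1, -1.8]
grip_width: 0.016
gripper_force: 50.0
```

servo_tool --rows "0 0 -0.001 0 0 0 0; 0 0 -0.002 0 0 0 0; 0 0 -0.002 0 0 0 0; 0 0 -0.002 0 0 0 0; 0 0 -0.002 0 0 0 0"

```text
clock: 8.82
position: [0.5816, -0.0455, 0.4449]
orientation: [2.38, 2.051, 0.0]
wrist_force: [0.8, -0.9, 0.9]
grip_width: 0.0158
gripper_force: 50.0
```

servo_tool --rows "0 0 -0.001 0 0 0 0; 0 0 -0.002 0 0 0 0; 0 0 -0.002 0 0 0 0; 0 0 -0.002 0 0 0 0; 0 0 -0.002 0 0 0 0"

```text
clock: 9.23
position: [0.5816, -0.0455, 0.4428]
orientation: [2.38, 2.051, 0.0]
wrist_force: [-0.6, -0.2, 1.7]
grip_width: 0.0158
gripper_force: 50.0
```

Gate contact came at about TCP z 0.4455, which puts the hinge near z 0.1975. I'll press a little deeper, then feel outward for the tip.

servo_tool --rows "0 0 -0.002 0 0 0 0; 0 0 -0.004 0 0 0 0; 0 0 -0.006 0 0 0 0; 0 0 -0.006 0 0 0 0; 0 0 -0.006 0 0 0 0; 0 0 -0.006 0 0 0 0"

```text
clock: 9.73
position: [0.5815, -0.0455, 0.4366]
orientation: [-2.379, -2.05, 0.001]
wrist_force: [-2.1, 0.5, 2.0]
grip_width: 0.0157
gripper_force: 50.0
```

servo_tool --rows "-0.001 0 0 0 0 0 0; -0.002 0.0003 0 0 0 0 0; -0.002 0.0003 0 0 0 0 0; -0.002 0.0003 0 0 0 0 0; -0.002 0.0003 0 0 0 0 0"

```text
clock: 10.15
position: [0.5795, -0.0452, 0.4367]
orientation: [-2.379, -2.051, 0.001]
wrist_force: [-2.4, 0.4, 2.1]
grip_width: 0.016
gripper_force: 50.0
```

servo_tool --rows "-0.0005 0.0001 0 0 0 0 0; -0.001 0.0002 0 0 0 0 0; -0.001 0.0002 0 0 0 0 0; -0.001 0.0002 0 0 0 0 0; -0.001 0.0002 0 0 0 0 0"

```text
clock: 10.57
position: [0.5787, -0.045, 0.4368]
orientation: [2.38, 2.051, 0.0]
wrist_force: [-0.9, -0.0, 2.2]
grip_width: 0.0158
gripper_force: 50.0
```

servo_tool --rows "-0.0005 0.0001 0 0 0 0 0; -0.001 0.0002 0 0 0 0 0; -0.001 0.0002 0 0 0 0 0; -0.001 0.0002 0 0 0 0 0; -0.001 0.0002 0 0 0 0 0"

```text
clock: 10.98
position: [0.5775, -0.0448, 0.4367]
orientation: [-2.38, -2.051, 0.0]
wrist_force: [-0.8, -0.4, 1.6]
grip_width: 0.0158
gripper_force: 50.0
```

servo_tool --rows "-0.0005 0.0001 0 0 0 0 0; -0.001 0.0002 0 0 0 0 0; -0.001 0.0002 0 0 0 0 0; -0.001 0.0002 0 0 0 0 0; -0.001 0.0002 0 0 0 0 0"

```text
clock: 11.4
position: [0.5765, -0.0446, 0.4367]
orientation: [-2.38, -2.051, 0.0]
wrist_force: [-1.2, -0.3, 0.9]
grip_width: 0.0156
gripper_force: 50.0
```

servo_tool --rows "-0.0005 0.0001 0 0 0 0 0; -0.001 0.0002 0 0 0 0 0; -0.001 0.0002 0 0 0 0 0; -0.001 0.0002 0 0 0 0 0; -0.001 0.0002 0 0 0 0 0"

```text
clock: 11.82
position: [0.5756, -0.0444, 0.4367]
orientation: [-2.38, -2.051, 0.0]
wrist_force: [-0.4, -0.5, 2.6]
grip_width: 0.016
gripper_force: 50.0
```

servo_tool --rows "-0.0005 0.0001 0 0 0 0 0; -0.001 0.0002 0 0 0 0 0; -0.001 0.0002 0 0 0 0 0; -0.001 0.0002 0 0 0 0 0; -0.001 0.0002 0 0 0 0 0"

```text
clock: 12.23
position: [0.5748, -0.0442, 0.437]
orientation: [2.379, 2.05, 0.001]
wrist_force: [3.1, -0.9, 0.5]
grip_width: 0.0156
gripper_force: 50.0
```

Tip felt at x≈0.5755, so the hinge is at about x 0.605, which agrees with vision. I'll back off 2 mm and press down.

servo_tool --rows "0.001 -0.0001 0 0 0 0 0; 0.002 -0.0003 0 0 0 0 0; 0.002 -0.0003 -0.002 0 0 0 0; 0.002 -0.0003 -0.004 0 0 0 0; 0.002 -0.0003 -0.006 0 0 0 0; 0.002 -0.0003 -0.008 0 0 0 0; 0.002 -0.0003 -0.008 0 0 0 0; 0.002 -0.0003 -0.008 0 0 0 0"

```text
clock: 12.9
position: [0.5763, -0.0444, 0.4282]
orientation: [-2.378, -2.05, 0.002]
wrist_force: [-5.5, 1.1, -0.7]
grip_width: 0.0158
gripper_force: 50.0
```

servo_tool --rows "0 0 -0.001 0 0 0 0; 0 0 -0.002 0 0 0 0; 0 0 -0.003 0 0 0 0; 0 0 -0.003 0 0 0 0; 0 0 -0.003 0 0 0 0"

```text
clock: 13.32
position: [0.5763, -0.0444, 0.4253]
orientation: [-2.379, -2.05, 0.002]
wrist_force: [-6.6, 1.4, -0.6]
grip_width: 0.0155
gripper_force: 50.0
```

servo_tool --rows "0 0 -0.001 0 0 0 0; 0 0 -0.002 0 0 0 0; 0 0 -0.002 0 0 0 0; 0 0 -0.002 0 0 0 0"

```text
clock: 13.65
position: [0.5769, -0.0446, 0.4237]
orientation: [2.379, 2.05, 0.001]
wrist_force: [-0.4, 0.2, -2.8]
grip_width: 0.0158
gripper_force: 50.0
```

servo_tool --rows "0 0 -0.001 0 0 0 0; 0 0 -0.002 0 0 0 0; 0 0 -0.002 0 0 0 0; 0 0 -0.002 0 0 0 0"

```text
clock: 13.98
position: [0.5766, -0.0445, 0.4217]
orientation: [2.38, 2.051, 0.0]
wrist_force: [-0.2, 0.2, -3.0]
grip_width: 0.0158
gripper_force: 50.0
```

It slipped past: the force is back to baseline. Now down to the floor.

servo_tool --rows "0 0 -0.001 0 0 0 0; 0 0 -0.002 0 0 0 0; 0 0 -0.003 0 0 0 0; 0 0 -0.003 0 0 0 0; 0 0 -0.003 0 0 0 0"

```text
clock: 14.4
position: [0.5766, -0.0445, 0.4187]
orientation: [-2.38, -2.051, 0.0]
wrist_force: [0.2, -0.7, -2.9]
grip_width: 0.0161
gripper_force: 50.0
```

servo_tool --rows "0 0 -0.001 0 0 0 0; 0 0 -0.0015 0 0 0 0; 0 0 -0.0015 0 0 0 0; 0 0 -0.0015 0 0 0 0"

```text
clock: 14.73
position: [0.5767, -0.0445, 0.4174]
orientation: [2.38, 2.051, 0.001]
wrist_force: [-0.1, -0.0, -1.7]
grip_width: 0.0157
gripper_force: 50.0
```

Run:
```python
from h import *
s=save('scene','s4.png');st=manip.read_state();print(st['clock'],st['position'],st['wrist_force'])
w=save('wrist','w4.png')
i=cv2.imread('pics/s4.png')[175:265,250:350]; j=cv2.imread('pics/w4.png')[120:300,220:420]
cv2.imwrite('pics/c5.png',np.hstack([cv2.resize(i,(400,360),interpolation=3),cv2.resize(j,(400,360),interpolation=3)]))
```

```text
14.7833 [ 0.57663202 -0.04451191  0.41739711] [ 0.41737273 -1.00048884 -0.55384486]
```

View pics/c5.png

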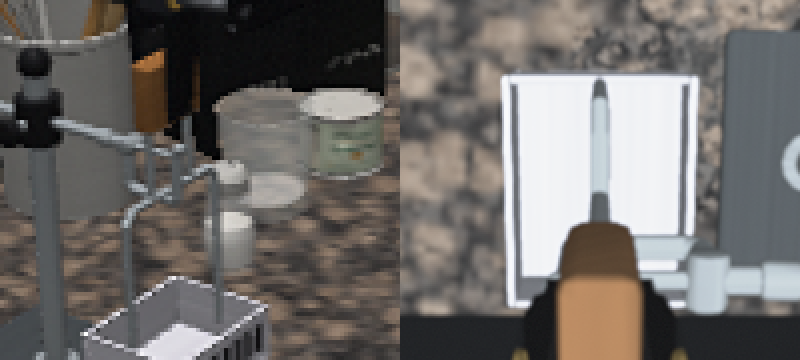

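The scene crop shows the bar down inside the U, resting by the tip with the gate line above it. I'll let it take the weight.

servo_tool --rows "0 0 -0.0003 0 0 0 0; 0 0 -0.0003 0 0 0 0; 0 0 -0.0003 0 0 0 0; 0 0 -0.0003 0 0 0 0"

```text
clock: 15.17
position: [0.5766, -0.0445, 0.417]
orientation: [2.38, 2.051, 0.0]
wrist_force: [1.0, 0.5, -0.7]
grip_width: 0.0155
gripper_force: 50.0
```

servo_tool --rows "0 0 -0.0002 0 0 0 0; 0 0 -0.0002 0 0 0 0; 0 0 -0.0002 0 0 0 0; 0 0 -0.0002 0 0 0 0.2; 0 0 -0.0002 0 0 0 0.25; 0 0 -0.0002 0 0 0 0.3; 0 0 -0.0002 0 0 0 0.4; 0 0 -0.0002 0 0 0 0.5; 0 0 -0.0002 0 0 0 0.5; 0 0 -0.0002 0 0 0 0.5; 0 0 -0.0002 0 0 0 0.5; 0 0 -0.0002 0 0 0 0.5" --grip_force 4

```text
clock: 16.17
position: [0.5766, -0.0445, 0.4168]
orientation: [2.38, 2.051, 0.0]
wrist_force: [-0.5, 0.1, 0.7]
grip_width: 0.0476
gripper_force: 0.0
```

servo_tool --rows "0 0 0 0 0 0 0.5; 0 0 0 0 0 0 0.5; 0 0 0 0 0 0 0.5; 0 0 0 0 0 0 0.5; 0 0 0 0 0 0 0.5; 0 0 0 0 0 0 0.5"

```text
clock: 16.67
position: [0.5766, -0.0445, 0.4168]
orientation: [2.38, 2.051, 0.0]
wrist_force: [-0.0, -0.2, -0.6]
grip_width: 0.0476
gripper_force: 0.0
```

servo_tool --rows "0 0 0.008 0 0 0 0.5; 0 0 0.02 0 0 0 0.5; 0 0 0.04 0 0 0 0.5; 0 0 0.065 0 0 0 0.5; 0 0 0.09 0 0 0 0.5; 0 0 0.115 0 0 0 0.5; 0 0 0.14 0 0 0 0.5; 0 0 0.15 0 0 0 0.5; 0 0 0.15 0 0 0 0.5; 0 0 0.15 0 0 0 0.5; 0 0 0.15 0 0 0 0.5; 0 0 0.15 0 0 0 0.5"

```text
clock: 17.67
position: [0.5768, -0.0446, 0.5652]
orientation: [-2.378, -2.05, 0.002]
wrist_force: [0.4, 0.0, -0.4]
grip_width: 0.0476
gripper_force: 0.0
```

servo_tool --rows "0 0 0 0 0 0 0.5; 0 0 0 0 0 0 0.5; 0 0 0 0 0 0 0.5; 0 0 0 0 0 0 0.5; 0 0 0 0 0 0 0.5; 0 0 0 0 0 0 0.5; 0 0 0 0 0 0 0.5; 0 0 0 0 0 0 0.5; 0 0 0 0 0 0 0.5; 0 0 0 0 0 0 0.5; 0 0 0 0 0 0 0.5; 0 0 0 0 0 0 0.5"

```text
clock: 18.67
position: [0.5766, -0.0445, 0.5668]
orientation: [2.38, 2.051, 0.0]
wrist_force: [-0.8, -0.2, 0.1]
grip_width: 0.0478
gripper_force: 0.0
```

servo_tool --rows "0 0 0 0 0 0 0.5; 0 0 0 0 0 0 0.5; 0 0 0 0 0 0 0.5; 0 0 0 0 0 0 0.5; 0 0 0 0 0 0 0.5; 0 0 0 0 0 0 0.5; 0 0 0 0 0 0 0.5; 0 0 0 0 0 0 0.5; 0 0 0 0 0 0 0.5; 0 0 0 0 0 0 0.5; 0 0 0 0 0 0 0.5; 0 0 0 0 0 0 0.5"

```text
clock: 19.67
position: [0.5766, -0.0445, 0.5667]
orientation: [2.38, 2.051, 0.0]
wrist_force: [0.0, 0.1, 0.4]
grip_width: 0.0476
gripper_force: 0.0
```

Run:
```python
from h import *
import time
A=[]
for k in range(8):
    c=save('scene',f's5_{k}.png'); A.append(c['color'][100:300,220:380].astype(int))
print('motion',[int((abs(A[k]-A[0]).max(2)>25).sum()) for k in range(8)])
i=cv2.imread('pics/s5_7.png')[150:290,240:345]; j=cv2.imread('pics/t0.png')
w=save('wrist','w5.png'); j=cv2.imread('pics/w5.png')[0:400,120:520]
cv2.imwrite('pics/c6.png',np.hstack([cv2.resize(i,(450,600),interpolation=3),cv2.resize(j,(350,600))]))
```

```text
motion [0, 0, 0, 0, 3, 3, 7, 6]
```

View pics/c6.png

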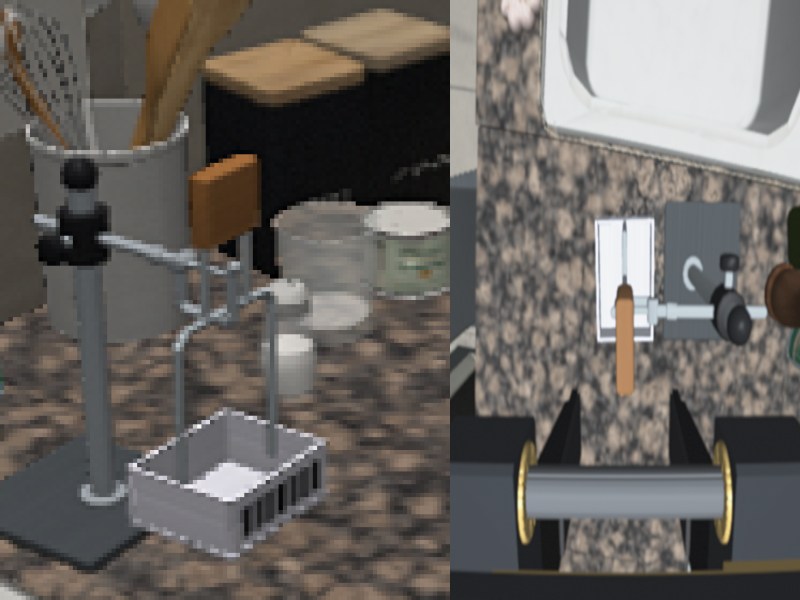

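The caddy hangs upright in the hook with the gate shut above it (crop ~ (225,270)) and the gripper clear. There's a slight residual drift, so I'll let it settle and recheck.

servo_tool --rows "0 0 0 0 0 0 0.5; 0 0 0 0 0 0 0.5; 0 0 0 0 0 0 0.5; 0 0 0 0 0 0 0.5; 0 0 0 0 0 0 0.5; 0 0 0 0 0 0 0.5; 0 0 0 0 0 0 0.5; 0 0 0 0 0 0 0.5; 0 0 0 0 0 0 0.5; 0 0 0 0 0 0 0.5; 0 0 0 0 0 0 0.5; 0 0 0 0 0 0 0.5"

```text
clock: 21.12
position: [0.5766, -0.0445, 0.5668]
orientation: [2.38, 2.051, 0.0]
wrist_force: [-0.0, 0.3, -0.0]
grip_width: 0.0474
gripper_force: 0.0
```

servo_tool --rows "0 0 0 0 0 0 0.5; 0 0 0 0 0 0 0.5; 0 0 0 0 0 0 0.5; 0 0 0 0 0 0 0.5; 0 0 0 0 0 0 0.5; 0 0 0 0 0 0 0.5; 0 0 0 0 0 0 0.5; 0 0 0 0 0 0 0.5; 0 0 0 0 0 0 0.5; 0 0 0 0 0 0 0.5; 0 0 0 0 0 0 0.5; 0 0 0 0 0 0 0.5"

```text
clock: 22.12
position: [0.5766, -0.0445, 0.5668]
orientation: [2.38, 2.051, 0.0]
wrist_force: [0.4, 0.7, -1.4]
grip_width: 0.0479
gripper_force: 0.0
```

servo_tool --rows "0 0 0 0 0 0 0.5; 0 0 0 0 0 0 0.5; 0 0 0 0 0 0 0.5; 0 0 0 0 0 0 0.5; 0 0 0 0 0 0 0.5; 0 0 0 0 0 0 0.5; 0 0 0 0 0 0 0.5; 0 0 0 0 0 0 0.5; 0 0 0 0 0 0 0.5; 0 0 0 0 0 0 0.5; 0 0 0 0 0 0 0.5; 0 0 0 0 0 0 0.5"

```text
clock: 23.12
position: [0.5766, -0.0445, 0.5667]
orientation: [2.38, 2.051, 0.0]
wrist_force: [0.4, -0.7, -0.4]
grip_width: 0.0474
gripper_force: 0.0
```

Run:
```python
from h import *
A=[manip.camera('scene')['color'][100:300,220:380].astype(int) for k in range(10)]
old=load('s5_7.png')['color'][100:300,220:380].astype(int)
m=[int((abs(a-A[0]).max(2)>25).sum()) for a in A]; print('motion',m,'vs old',int((abs(A[-1]-old).max(2)>25).sum()))
if max(m)<30: print(manip.hand_in())
```

```text
motion [0, 0, 0, 0, 0, 0, 0, 0, 0, 0] vs old 0
the job is handed in; nothing more can be done
None
```

The caddy hangs upright and still from the hook, with the gate shut above it and the gripper clear. I handed the job in at about 24 s; the hand-in returned no verdict.

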